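# Make up the coffee kit and the jar-refill kit

### The arm

A 6-joint arm with a two-finger parallel gripper is mounted at the origin on the work surface. World frame = base frame: x ahead of the robot, y to its left, z up, the work surface at z = 0. Lengths are in mm, angles in rad, forces in N, time in s.
With the tool pointing down it reaches from about 350 to 875 mm from the base axis. Payload 4.2 kg.
Tool frame: the origin (TCP) lies midway between the tips of the shut fingers; the grasp point (between the pads) lies 19 mm behind it (arm.tcp_to_grasp is the distance from the TCP to the grasp point, in mm); z points along the fingers, y is the line along which they close (so a half turn about z gives the same grasp; the last joint's range is limited). The gripper opens to 85 mm and grips with 20 to 120 N. Pads are 22 mm wide; open, the fingers measure 114 mm over their backs; the gripper's body (76 mm by 85 mm) begins 54 mm behind the grasp point. The pads swing forward as they close: fully open they stand 13 mm farther back than shut.
Start: joints at [1.479, 0.385, 0.008, 0, -1.194, -0.259], TCP at [214.748, 586.926, 231.312] pointing down, gripper open.
Joint ranges: [-3.14, 3.14], [-1.21, 2.06], [-1.07, 1.41], [-3.16, 2.05], [-2.99, -0.16], [-3.1, 3.1]. Speed limits (rad/s): [2.79, 2.79, 3.14, 3.14, 3.14, 3.14].

### API

Orientations are given as a unit quaternion [x, y, z, w].
In Python, from bench import arm, imaging, job, models gives the robot as it stands.
- The arm moves only by the tool arm_command, never from a script. Its argument "rows" is a list of rows, each an object with "grip": the opening, from 0 (shut) to 1 (fully open); "linear": the shift along the tool's x, y, z in mm, a list of three; "rot": the turn, a rotation vector about the tool's x, y, z in rad, a list of three. In form: [{"grip": grip, "linear": [tx, ty, tz], "rot": [rx, ry, rz]}, ...]. A call has 1 to 10 rows; each row is the pose to reach, as a shift and turn from the pose commanded when the call began, along the tool's axes at that moment; what a row does not reach only later rows make up. A row lasts 1/8 s, in which the tool goes at most 62.5 mm and 10.7 degrees, less where a joint would pass 70% of its speed; a pose out of reach is approached as far as the arm can. A call with a gripper value outside its range is refused whole. The fingers move at their own pace and stop on an object; the grip force is fixed at half the most. Time passes only in rows, so rows that repeat a pose let the fingers close. It gives the time, the measured TCP pose, the force, the opening and the grip force at its end, in the units of the state.
- arm.read_state(): the state, without advancing time (a new reading comes with each control period).
- imaging.get_image(name): name is "scene" or "top" or "wrist"; returns a dict with "frame" (420x560x3 uint8, red, green, blue), "fx", "fy", "cx", "cy" (pixels), "extrinsics" (4x4, takes a point from world to camera coordinates); the wrist camera has in their place "T_tool_cam" (4x4, takes a point from camera to tool coordinates, whose origin is the TCP and whose axes are the flange's). Camera axes: x right, y down, z forward; pixel columns grow to the right and rows downward; lengths in mm; the calibration is good to about 2 mm. A picture is of the moment at which its call begins: read the wrist's pose just before it. There is no depth.
- job.job_done(): hands the job in; it is judged then, once.
Trained networks look in a picture, given as the dict that the camera call returned (one of the last four; its "shot" number tells which), for a name from the list of things; names that differ only in an ending like _2 or _b are one class to them, and where a whole thing is asked for, a point or a joint stands for the part that bears it (a point fixed in the world has none). Each returns a list of dicts, best first, with "score" (0 to 1); they miss things now and then, are a little off and sometimes report something else, mostly with a low value. They report only what shows in the picture. A call takes as long as a camera call. They do not tell look-alikes from the thing itself.
- models.spot_in(picture, query): "rect" ([left, top, right, bottom] in pixels, round what is visible of it).
- models.tip_of(picture, query): "pixel" ([column, row] in pixels: a listed point, or the origin of a listed thing).
The state is a dict: "clock": time; "joints": joint angles; "joint_vel": joint speeds; "joint_efforts": joint torques, N m; "position": TCP position; "ee_rot": TCP orientation; "contact_force": force on the tool from outside, world axes, zero at the start; "wrist_torque": the same for the moment, N m; "gripper_width": finger opening in mm; "grasp_force": force on a finger pad.
Only numpy, scipy, OpenCV 4.12 (cv2) and the standard library are available. Lean on these libraries where they do the work, as an engineer would, in place of code of your own. Each camera call takes 0.05 s, during which the arm holds its last target. There are 200 camera calls.

### The job

Make up two kits from the things on the counter. On the round thali: stand the steel tumbler upright inside the davara that is already there, and stand the lidded round jar on the thali's floor beside the davara. In the divided tray: lift the two square glass jars out of the spice bin together in one grasp and stand them side by side in the longer compartment, and stand the funnel, mouth down as it is now, in the shorter compartment; leave the davara, the masala dabba and the whisk where they are.

Things in the scene. Friction and masses are not known exactly. Their poses are not given: they have to be found in the camera images.
- jar_a_mid (a point): One of two identical empty square glass jars, open-topped, 28 x 28 mm, 90 mm tall (top 12 mm: a 24 mm neck), 90 g. It stands beside its twin, 1 mm apart; the pair measures 57 mm along their common y axis and 28 mm along x, so one grasp closing along y takes both. Point: the jar's centre, 45 mm above its underside; z up, x and y square to its faces.
- jar_b_mid (a point): The other square glass jar, same size, point and axes as jar_a. The pair stands in the middle of a low white plastic spice bin (fixed, 76 mm along the jars' x, 112 mm along their y; floor 4 mm thick, walls 30 mm high; on the wall on the jars' +x side two hooks rise to 52 mm, 35 mm either side of the middle).
- tumbler_mid (a point): Steel tumbler, open at the top, standing upright on the counter, 80 mm tall, 44 mm diameter at the foot, 50 mm at 74 mm height, then a lip flaring to 58 mm, 110 g. Point: its centre, 40 mm above its underside; z up.
- lidjar_mid (a point): Short round amber-glass jar closed by a steel screw lid, standing on the counter, 56 mm diameter (lid too), 74 mm tall, the lid being the top 16 mm, 220 g. Point: its centre, 37 mm above its underside; z up.
- funnel_mid (a point): Small steel funnel standing mouth down on the counter: cone 50 mm in diameter at the bottom narrowing to 14 mm at 38 mm height, then a straight upright spout 14 mm in diameter up to 80 mm, 60 g. Point: on its axis 40 mm above its underside; z up.
- davara: Shallow open steel bowl (davara), 32 mm tall, 76 mm across the foot, 90 mm across the rim, floor 4 mm thick and 70 mm across inside, 160 g. It stands loose on the thali, 42 mm off the thali's centre. Origin: centre of its underside; z up.
- thali: Round steel plate (thali), fixed, 220 mm across the rim, rim 16 mm high, flat floor 4 mm thick and about 200 mm across. Origin: centre of its underside, on the counter; its +x axis points to where the davara stands at the start.
- tray: Rectangular aluminium tray, fixed, 82 mm along its x, 191 mm along its y; floor 4 mm thick; rim and divider 20 mm high, 4 mm thick. The divider, at y = -15.5 mm, makes two compartments, both 74 mm along x: the longer, 105 mm along y, centred at y = +39 mm; the shorter, 74 mm along y, centred at y = -54.5 mm. Origin: centre of its underside; z up.
- dabba: Closed round steel masala dabba, 160 mm diameter, 62 mm tall, at the left or right end of the work area; to be left alone. Origin: centre of its underside.
- whisk: Flat green silicone whisk, 245 mm long, lying on the counter at the left or right end of the work area, 18 mm high; to be left alone. Origin: on its underside near mid-length; handle towards its -x.
Mind the look-alikes: they are no part of the job. Leave any yellow look-alike of the part that bears jar_a_mid alone.

How it is judged:
By the outcome, as a careful person would: the job done as asked, in the order asked, and still so for the second after the job is handed in, with the robot touching nothing.
It also fails if it takes over 115 s, if anything falls off the work surface, if the arm or the gripper's body presses on something with over 40 N, if the wrist force passes 120 N, or if a joint passes its speed limit or range.

## Working session

There is one attempt and no reset: what is moved stays moved. The work goes in short steps, Python scripts to look and compute and a tool call to move; the robot and the scene stay as the last step left them, time stands still between calls to the robot, and variables do not carry over. Pictures are saved under pics/ and viewed, at most 16 in all, crops included, and the job is handed in when it is done.

Besides the shell and the picture viewer there is one more tool, called after ">>>" as name([rows], argument=value, ...), one row to a line, values as JSON. arm_command: Moves the arm, as the interface text tells. Its arguments: {"type":"object","properties":{"rows":{"type":"array"}},"required":["rows"]}

```bash
ls; mkdir -p pics; cat > h.py <<'E'
import numpy as np, cv2
from bench import arm, imaging, job, models
from scipy.spatial.transform import Rotation as R
def save(p,n): cv2.imwrite(f'pics/{n}.png',p['frame'][:,:,::-1])
def ray(p,px,st=None):
    d=np.array([(px[0]-p['cx'])/p['fx'],(px[1]-p['cy'])/p['fy'],1.])
    if 'extrinsics' in p: E=np.linalg.inv(np.array(p['extrinsics']))
    else:
        T=np.eye(4);T[:3,:3]=R.from_quat(st['ee_rot']).as_matrix();T[:3,3]=st['position'];E=T@np.array(p['T_tool_cam'])
    return E[:3,3],E[:3,:3]@d
def at(p,px,z,st=None):
    o,d=ray(p,px,st);return (o+d*(z-o[2])/d[2])[:2]
def proj(p,X):
    E=np.array(p['extrinsics']);c=E[:3,:3]@np.array(X)+E[:3,3]
    return np.array([p['fx']*c[0]/c[2]+p['cx'],p['fy']*c[1]/c[2]+p['cy']])
E
python3 - <<'E'
from h import *
np.set_printoptions(precision=1,suppress=True)
s=arm.read_state();print(s)
H=dict(jar_a_mid=45+4,tumbler_mid=40,lidjar_mid=37,funnel_mid=40,davara=4,thali=0,tray=0,dabba=0,whisk=0)
for c in ('top','scene'):
    p=imaging.get_image(c);save(p,c);print(c,np.linalg.inv(np.array(p['extrinsics']))[:3,3])
    for q,z in H.items():
        for r in models.tip_of(p,q)[:4]: 
            if r['score']>.2: print(q,round(r['score'],2),np.array(r['pixel']),at(p,r['pixel'],z))
E
```

```text
pics
{'clock': 0.0, 'joints': array([ 1.5,  0.4,  0. , -0. , -1.2, -0.3]), 'joint_vel': array([-0.,  0.,  0., -0.,  0., -0.]), 'joint_efforts': array([  0. , -39.2,  18.8,   4.2,  -0. ,   0. ]), 'position': array([214.5, 586.4, 230.2]), 'ee_rot': array([ 1. , -0.2, -0. ,  0. ]), 'contact_force': array([-0.3,  0. ,  0.1]), 'wrist_torque': array([-0.,  0., -0.]), 'grasp_force': 0.0, 'gripper_width': 85.62617246091061}
top [ 287.2   20.5 1581.7]
jar_a_mid 0.72 [147.1 270.1] [355.6 401.6]
jar_a_mid 0.6 [173.8 240.3] [441.1 323.1]
jar_a_mid 0.48 [175.3 276. ] [336.  318.9]
tumbler_mid 0.63 [246.4 242.5] [429.1 109.3]
lidjar_mid 0.89 [375.  242.4] [ 418.4 -273. ]
funnel_mid 0.52 [318.8 237.9] [ 436.5 -106.2]
davara 0.81 [239.6 187.5] [603.1 128.7]
thali 0.66 [224.6 180.8] [626.4 175. ]
tray 0.59 [337.2 175.2] [ 633.8 -174.4]
tray 0.28 [246.2 241.2] [436.7 112.1]
dabba 0.96 [419.8 187.4] [ 587.7 -427.7]
dabba 0.67 [174.5 241.6] [441.9 330.7]
whisk 0.7 [141.2 196. ] [586.2 433.2]
scene [1384.8  666.3  921.8]
jar_a_mid 0.73 [430.2 230. ] [348.3 312.5]
jar_a_mid 0.7 [415.5 248.7] [433.7 317.5]
jar_a_mid 0.67 [465.4 250. ] [360.9 411.5]
tumbler_mid 0.72 [340.7 214.4] [431.  100.9]
lidjar_mid 0.7 [234.5 162.9] [ 429.3 -276.5]
funnel_mid 0.85 [280.4 185.5] [433.1 -99.4]
funnel_mid 0.28 [415.3 250.3] [429.3 316.3]
davara 0.62 [311.2 269. ] [610.6 141.6]
davara 0.59 [319.4 280.7] [629.4 179.6]
thali 0.75 [320.9 280.9] [624.3 180.5]
tray 0.89 [214.2 220.9] [ 627.5 -166.8]
dabba 0.96 [161.7 176. ] [ 578.8 -431.3]
dabba 0.26 [275.1 182.8] [ 389.5 -154.4]
whisk 0.67 [423.6 320.2] [576.6 423.1]
```

View pics/top.png

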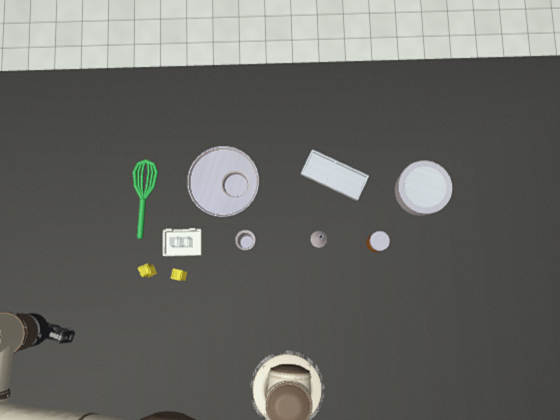

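View pics/scene.png

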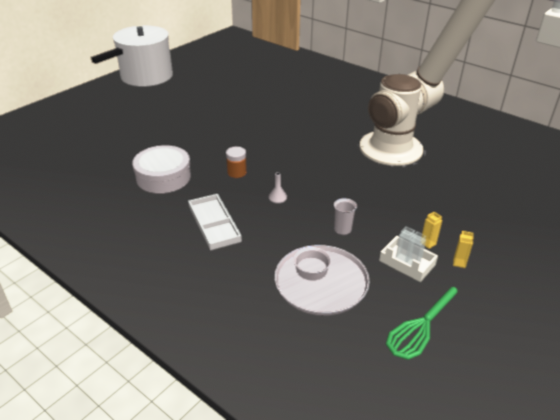

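Top view: the bin with the clear pair is at (182,242), with hooks on the upper (+x) side. The yellow look-alikes are at (148,270) and (178,274). Tumbler is at (245,240), funnel (318,239), lidded jar (378,241), thali (223,181) with davara (236,185), and tray (335,175), turned about 25°. The scene view agrees.

```bash
cat >> h.py <<'E'
np.set_printoptions(precision=2,suppress=True)
def Rt(yaw):  # tool z down, tool y axis at world angle yaw (deg)
    a=np.radians(yaw);y=np.array([np.cos(a),np.sin(a),0]);z=np.array([0,0,-1.]);return np.stack([np.cross(y,z),y,z],1)
def yaw(s=None):
    s=s or arm.read_state();y=R.from_quat(s['ee_rot']).as_matrix()[:,1];return np.degrees(np.arctan2(y[1],y[0]))
def go(*tg,yw=None,s=None):  # tg: world TCP targets (x,y,z); prints linear for each & rot to the desired yaw (mod 180)
    s=s or arm.read_state();M=R.from_quat(s['ee_rot']).as_matrix()
    for t in tg: print('lin',M.T@(np.array(t,float)-s['position']),end=' ')
    if yw is not None:
        c=yaw(s);d=(yw-c+90)%180-90;rv=R.from_matrix(M.T@Rt(c+d)).as_rotvec();print('rot',np.round(rv,3),'deg',round(d,1),'alt',round(d-np.sign(d)*180,1),'q6',round(s['joints'][5],2))
    else: print()
E
python3 - <<'E'
from h import *
s=arm.read_state();p=imaging.get_image('wrist');print(p['T_tool_cam'],p['fx'],p['cx'],p['cy'],yaw(s),s['ee_rot'])
go((470,160,420),yw=90)
t=R.from_quat(s['ee_rot']).as_matrix();print(t)
E
```

```text
[[  -0.     -0.95   -0.3    78.14]
 [   1.     -0.      0.     -0.09]
 [  -0.     -0.3     0.95 -143.52]
 [   0.      0.      0.      1.  ]] 360.85917449954627 281.18672119551974 207.87948545517045 -110.09882499304688 [ 0.98 -0.17  0.    0.  ]
lin [ 386.42  313.2  -188.69] rot [-0.   -0.   -0.35] deg 20.1 alt -159.9 q6 -0.26
[[ 0.94 -0.34  0.  ]
 [-0.34 -0.94 -0.  ]
 [ 0.    0.   -1.  ]]
```

>>> arm_command([
  {"grip": 1, "linear": [386, 313, -70], "rot": [0, 0, -0.35]},
  {"grip": 1, "linear": [386, 313, -70], "rot": [0, 0, -0.35]},
  {"grip": 1, "linear": [386, 313, -70], "rot": [0, 0, -0.35]},
  {"grip": 1, "linear": [386, 313, -70], "rot": [0, 0, -0.35]},
  {"grip": 1, "linear": [386, 313, -70], "rot": [0, 0, -0.35]},
  {"grip": 1, "linear": [386, 313, -70], "rot": [0, 0, -0.35]},
  {"grip": 1, "linear": [386, 313, -70], "rot": [0, 0, -0.35]},
  {"grip": 1, "linear": [386, 313, -70], "rot": [0, 0, -0.35]},
  {"grip": 1, "linear": [386, 313, -70], "rot": [0, 0, -0.35]},
  {"grip": 1, "linear": [386, 313, -70], "rot": [0, 0, -0.35]},
])

```text
clock: 2.3
position: [469.6, 160.1, 301.2]
ee_rot: [1.0, -0.001, -0.0, -0.0]
contact_force: [-0.7, 0.6, -0.5]
gripper_width: 85.5
grasp_force: 0.0
```

```bash
cat >> h.py <<'E'
H=dict(jar_a_mid=49,tumbler_mid=40,lidjar_mid=37,funnel_mid=40,davara=4,thali=0,tray=0)
def look(qs,name,zs=None):
    s=arm.read_state();p=imaging.get_image('wrist');save(p,name)
    print('pos',s['position'],'yaw',yaw(s),'t',s['clock'])
    for q in qs:
        for r in models.tip_of(p,q)[:4]:
            if r['score']>.2: print(q,round(r['score'],2),np.array(r['pixel']),at(p,r['pixel'],(zs or H)[q],s))
    return p,s
E
python3 -c "
from h import *
look(['jar_a_mid','tumbler_mid','davara','thali','tray','funnel_mid','lidjar_mid'],'w1')"
```

```text
pos [469.61 160.13 301.21] yaw -90.11070341331781 t 2.3
jar_a_mid 0.85 [161.6 271.7] [340.43 306.12]
jar_a_mid 0.75 [142.9 192.2] [440.82 317.  ]
jar_a_mid 0.55 [ 84.6 259.4] [357.16 397.24]
tumbler_mid 0.59 [325.  194.5] [435.07 109.08]
davara 0.58 [298.4  36.7] [607.4  140.44]
thali 0.56 [266.3  17.5] [627.41 176.04]
funnel_mid 0.91 [513.9 187.6] [ 442.79 -109.1 ]
```

View pics/w1.png

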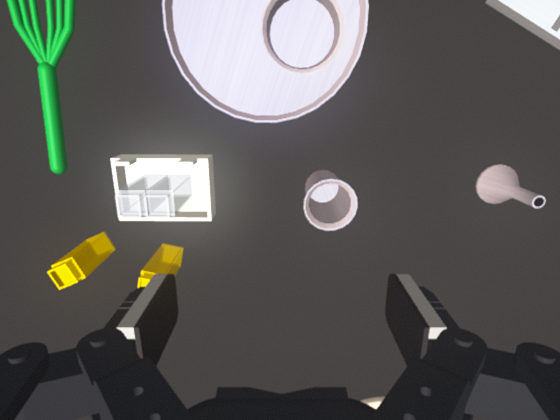

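Wrist view: the tumbler's mouth is centred at about (331,203). The davara rim is centred at (303,33) and the thali at about (266,18). The clear jars are in the bin at (145,192), with the hooks on the top side. The funnel is at (497,185).

```bash
python3 -c "
from h import *
s=arm.read_state();p=imaging.get_image('wrist')
print(at(p,(331,203),80,s),at(p,(303,32),36,s))
g=cv2.GaussianBlur(cv2.cvtColor(p['frame'],cv2.COLOR_RGB2GRAY),(5,5),1)
print(cv2.HoughCircles(g[150:250,280:380],cv2.HOUGH_GRADIENT,1,20,param1=120,param2=20,minRadius=20,maxRadius=32))
go((435,109,150),(435,109,36))
"
```

```text
[436.79 108.22] [607.33 138.39]
[[[49.5 51.5 21.3]]]
lin [-34.45  51.91 151.28] lin [-34.44  51.91 265.28]
```

>>> arm_command([
  {"grip": 1, "linear": [-34, 52, 120], "rot": [0, 0, 0]},
  {"grip": 1, "linear": [-34, 52, 120], "rot": [0, 0, 0]},
  {"grip": 1, "linear": [-34, 52, 120], "rot": [0, 0, 0]},
  {"grip": 1, "linear": [-34, 52, 200], "rot": [0, 0, 0]},
  {"grip": 1, "linear": [-34, 52, 240], "rot": [0, 0, 0]},
  {"grip": 1, "linear": [-34, 52, 265], "rot": [0, 0, 0]},
  {"grip": 1, "linear": [-34, 52, 265], "rot": [0, 0, 0]},
  {"grip": 0.6, "linear": [-34, 52, 265], "rot": [0, 0, 0]},
  {"grip": 0.3, "linear": [-34, 52, 265], "rot": [0, 0, 0]},
  {"grip": 0.3, "linear": [-34, 52, 265], "rot": [0, 0, 0]},
])

```text
clock: 4.0
position: [437.0, 109.1, 38.1]
ee_rot: [1.0, 0.0, 0.002, -0.001]
contact_force: [0.5, -1.3, 6.2]
gripper_width: 52.3
grasp_force: 53.5
```

>>> arm_command([
  {"grip": 0.2, "linear": [0, 0, 0], "rot": [0, 0, 0]},
  {"grip": 0.2, "linear": [0, 0, 0], "rot": [0, 0, 0]},
  {"grip": 0.2, "linear": [0, 0, -50], "rot": [0, 0, 0]},
  {"grip": 0.2, "linear": [0, 0, -110], "rot": [0, 0, 0]},
  {"grip": 0.2, "linear": [40, -5, -110], "rot": [0, 0, 0]},
  {"grip": 0.2, "linear": [90, -15, -110], "rot": [0, 0, 0]},
  {"grip": 0.2, "linear": [130, -25, -110], "rot": [0, 0, 0]},
  {"grip": 0.2, "linear": [150, -30, -110], "rot": [0, 0, 0]},
  {"grip": 0.2, "linear": [150, -30, -110], "rot": [0, 0, 0]},
])

```text
clock: 5.12
position: [586.3, 138.4, 146.0]
ee_rot: [1.0, -0.001, -0.0, -0.0]
contact_force: [1.0, 0.6, -1.3]
gripper_width: 52.0
grasp_force: 63.2
```

```bash
python3 -c "
from h import *
p,s=look(['tumbler_mid','davara','thali'],'w2',dict(tumbler_mid=150,davara=4,thali=0));print(s['gripper_width'],s['grasp_force'],s['contact_force'])
"
```

```text
pos [586.35 138.41 145.99] yaw -90.09254044873117 t 5.125
tumbler_mid 0.79 [281.1 285.9] [584.4  138.33]
davara 0.76 [279.5 164.2] [610.25 139.56]
thali 0.63 [232.1 146.1] [624.17 177.37]
52.00330116099856 63.206416117597826 [ 0.98  0.58 -1.35]
```

View pics/w2.png

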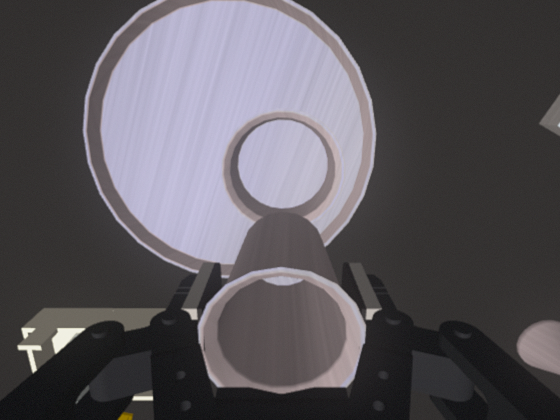

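>>> arm_command([
  {"grip": 0.2, "linear": [23, -1, 0], "rot": [0, 0, 0]},
  {"grip": 0.2, "linear": [23, -1, 30], "rot": [0, 0, 0]},
  {"grip": 0.2, "linear": [23, -1, 60], "rot": [0, 0, 0]},
  {"grip": 0.2, "linear": [23, -1, 80], "rot": [0, 0, 0]},
  {"grip": 0.2, "linear": [23, -1, 90], "rot": [0, 0, 0]},
  {"grip": 0.2, "linear": [23, -1, 95], "rot": [0, 0, 0]},
  {"grip": 0.2, "linear": [23, -1, 97], "rot": [0, 0, 0]},
])

```text
clock: 6.2
position: [609.0, 139.4, 50.0]
ee_rot: [1.0, -0.0, 0.001, -0.0]
contact_force: [-1.1, 0.4, -0.7]
gripper_width: 51.8
grasp_force: 63.2
```

>>> arm_command([
  {"grip": 0.2, "linear": [0, 0, 2], "rot": [0, 0, 0]},
  {"grip": 0.2, "linear": [0, 0, 3], "rot": [0, 0, 0]},
  {"grip": 0.2, "linear": [0, 0, 4], "rot": [0, 0, 0]},
  {"grip": 0.2, "linear": [0, 0, 4], "rot": [0, 0, 0]},
])

```text
clock: 6.7
position: [609.3, 139.3, 46.5]
ee_rot: [1.0, -0.0, 0.001, -0.0]
contact_force: [-0.9, -0.8, 6.1]
gripper_width: 51.6
grasp_force: 61.9
```

>>> arm_command([
  {"grip": 0.75, "linear": [0, 0, 0], "rot": [0, 0, 0]},
  {"grip": 0.9, "linear": [0, 0, 0], "rot": [0, 0, 0]},
  {"grip": 0.9, "linear": [0, 0, 0], "rot": [0, 0, 0]},
  {"grip": 1, "linear": [0, 0, -20], "rot": [0, 0, 0]},
  {"grip": 1, "linear": [0, 0, -60], "rot": [0, 0, 0]},
  {"grip": 1, "linear": [0, 0, -110], "rot": [0, 0, 0]},
  {"grip": 1, "linear": [0, 0, -170], "rot": [0, 0, 0]},
  {"grip": 1, "linear": [0, 0, -200], "rot": [0, 0, 0]},
  {"grip": 1, "linear": [-50, 0, -210], "rot": [0, 0, 0]},
  {"grip": 1, "linear": [-60, 0, -210], "rot": [0, 0, 0]},
])

```text
clock: 7.95
position: [547.0, 139.2, 256.7]
ee_rot: [1.0, -0.0, 0.001, -0.001]
contact_force: [1.3, 0.2, 0.1]
gripper_width: 85.5
grasp_force: 0.0
```

```bash
python3 -c "
from h import *
p,s=look(['tumbler_mid','davara','thali'],'w3',dict(tumbler_mid=48,davara=4,thali=0))
go((640,-180,300),(430,-274,220))
"
```

```text
pos [547.05 139.19 256.74] yaw -90.003792946316 t 7.95
tumbler_mid 0.72 [282.4 116. ] [604.76 138.05]
thali 0.57 [245.7  93.2] [625.44 176.75]
lin [ 91.13 319.31 -45.02] lin [-118.79  413.43   35.04]
```

View pics/w3.png

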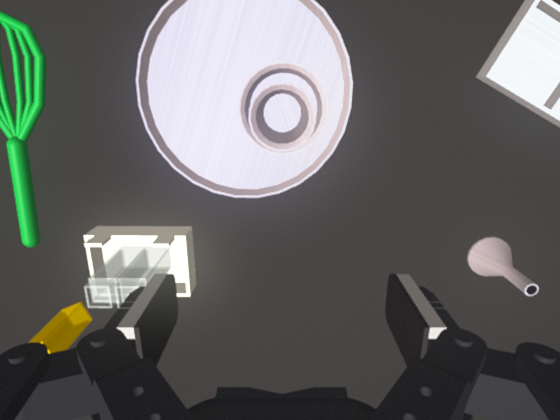

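Tumbler stands upright in the davara (mouth at (282,115), inside the rim). Next I'll look at the tray on the way to the lidded jar.

>>> arm_command([
  {"grip": 1, "linear": [43, 309, -43], "rot": [0, 0, 0]},
  {"grip": 1, "linear": [43, 309, -43], "rot": [0, 0, 0]},
  {"grip": 1, "linear": [43, 309, -43], "rot": [0, 0, 0]},
  {"grip": 1, "linear": [43, 309, -43], "rot": [0, 0, 0]},
  {"grip": 1, "linear": [43, 309, -43], "rot": [0, 0, 0]},
  {"grip": 1, "linear": [43, 309, -43], "rot": [0, 0, 0]},
  {"grip": 1, "linear": [43, 309, -43], "rot": [0, 0, 0]},
])

```text
clock: 9.02
position: [591.8, -170.4, 296.9]
ee_rot: [1.0, -0.001, -0.001, -0.0]
contact_force: [0.6, 0.4, -0.9]
gripper_width: 85.5
grasp_force: 0.0
```

```bash
python3 -c "
from h import *
p,s=look(['tray','lidjar_mid','funnel_mid'],'w4')
go((410,-274,230))
print(s['joints'])
"
```

```text
pos [ 591.78 -170.43  296.91] yaw -90.13482582730246 t 9.025
tray 0.66 [278.1 122.5] [ 635.9  -167.07]
lidjar_mid 0.77 [368.8 297.1] [ 421.23 -281.78]
funnel_mid 0.82 [231.8 284.3] [ 441.85 -108.46]
lin [-181.68  105.26   68.15] 
[-0.02  0.33  0.1  -0.   -1.33  1.59]
```

View pics/w4.png

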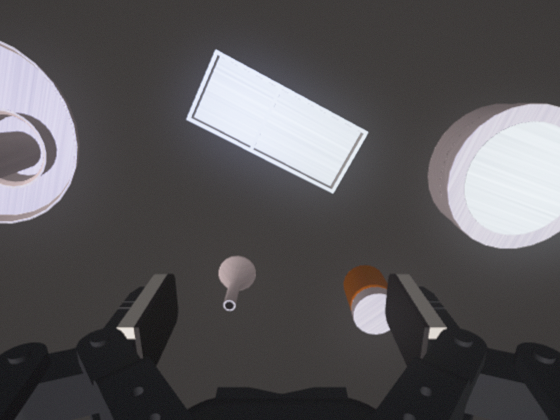

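```bash
python3 -c "
from h import *
s=arm.read_state();p=imaging.get_image('wrist')
C=[(216,51),(367,131),(334,192),(188,119)]
W=np.array([at(p,c,20,s) for c in C]);print(W)
c=W.mean(0);print('center',c,[np.linalg.norm(W[i]-W[(i+1)%4]) for i in range(4)])
for i in (0,3): 
  d=W[1]-W[0] if i==0 else W[2]-W[3]; print(np.degrees(np.arctan2(d[1],d[0])))
M=cv2.getPerspectiveTransform(np.float32(C),np.float32([(20,20),(593,20),(593,266),(20,266)]))
o=cv2.warpPerspective(p['frame'],M,(613,286))
g=cv2.cvtColor(o,cv2.COLOR_RGB2GRAY);g=cv2.createCLAHE(4,(4,4)).apply(g);cv2.imwrite('pics/tray.png',g)
"
```

```text
[[ 712.69  -98.53]
 [ 628.11 -267.3 ]
 [ 555.59 -232.67]
 [ 641.42  -62.83]]
center [ 634.45 -165.33] [np.float64(188.78454921939377), np.float64(80.36061056943898), np.float64(190.29106368058098), np.float64(79.71664910192396)]
-116.61954024375052
-116.80907053693223
```

View pics/tray.png

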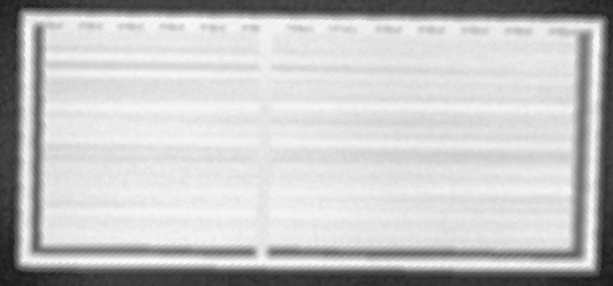

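Rectified tray: the divider is at 0.43 from the left end, so the shorter compartment is the +y one (near the thali). Tray yaw is −116.7°.

>>> arm_command([
  {"grip": 1, "linear": [-182, 109, 68], "rot": [0, 0, 0]},
  {"grip": 1, "linear": [-182, 109, 68], "rot": [0, 0, 0]},
  {"grip": 1, "linear": [-182, 109, 68], "rot": [0, 0, 0]},
  {"grip": 1, "linear": [-182, 109, 68], "rot": [0, 0, 0]},
  {"grip": 1, "linear": [-182, 109, 68], "rot": [0, 0, 0]},
  {"grip": 1, "linear": [-182, 109, 68], "rot": [0, 0, 0]},
])

```text
clock: 10.02
position: [410.3, -278.3, 231.0]
ee_rot: [1.0, 0.0, 0.001, 0.0]
contact_force: [0.9, 0.3, -0.3]
gripper_width: 85.5
grasp_force: 0.0
```

```bash
python3 -c "
from h import *
p,s=look(['lidjar_mid','funnel_mid'],'w5')
r=models.spot_in(p,'lidjar_mid')[0];print(r)
b=r['rect'];m=(p['frame'][:,:,0]>110)
go((424,-279,120),(424,-279,26))
"
```

```text
pos [ 410.29 -278.28  231.04] yaw -89.98023827365066 t 10.025
funnel_mid 0.66 [ 95.4 146.8] [ 441.5 -107.2]
{'rect': [252.5, 134.7, 320.0, 207.0], 'score': 0.79}
lin [ 13.48   0.87 110.56] lin [ 13.42   0.85 204.56]
```

View pics/w5.png

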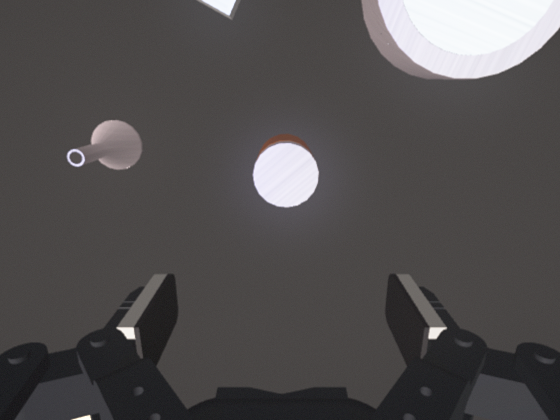

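Lid is centred at (286,174), so the jar stands at about (424,−282).

>>> arm_command([
  {"grip": 1, "linear": [14, 4, 60], "rot": [0, 0, 0]},
  {"grip": 1, "linear": [14, 4, 110], "rot": [0, 0, 0]},
  {"grip": 1, "linear": [14, 4, 150], "rot": [0, 0, 0]},
  {"grip": 1, "linear": [14, 4, 180], "rot": [0, 0, 0]},
  {"grip": 1, "linear": [14, 4, 200], "rot": [0, 0, 0]},
  {"grip": 1, "linear": [14, 4, 204], "rot": [0, 0, 0]},
  {"grip": 0.7, "linear": [14, 4, 204], "rot": [0, 0, 0]},
  {"grip": 0.3, "linear": [14, 4, 204], "rot": [0, 0, 0]},
  {"grip": 0.2, "linear": [14, 4, 204], "rot": [0, 0, 0]},
  {"grip": 0.2, "linear": [14, 4, 204], "rot": [0, 0, 0]},
])

```text
clock: 11.48
position: [424.5, -282.9, 27.6]
ee_rot: [1.0, -0.0, 0.001, 0.0]
contact_force: [0.6, 1.2, 6.1]
gripper_width: 54.7
grasp_force: 63.8
```

>>> arm_command([
  {"grip": 0.2, "linear": [0, 0, -50], "rot": [0, 0, 0]},
  {"grip": 0.2, "linear": [0, 0, -110], "rot": [0, 0, 0]},
  {"grip": 0.2, "linear": [30, -30, -130], "rot": [0, 0, -0.1]},
  {"grip": 0.2, "linear": [50, -75, -130], "rot": [0, 0, -0.2]},
  {"grip": 0.2, "linear": [70, -130, -130], "rot": [0, 0, -0.4]},
  {"grip": 0.2, "linear": [100, -185, -130], "rot": [0, 0, -0.55]},
  {"grip": 0.2, "linear": [130, -240, -130], "rot": [0, 0, -0.7]},
  {"grip": 0.2, "linear": [150, -300, -130], "rot": [0, 0, -0.85]},
  {"grip": 0.2, "linear": [180, -360, -130], "rot": [0, 0, -1.0]},
  {"grip": 0.2, "linear": [200, -410, -130], "rot": [0, 0, -1.0]},
])

```text
clock: 12.72
position: [623.6, 129.0, 155.5]
ee_rot: [0.878, 0.479, -0.001, -0.0]
contact_force: [1.1, -0.0, -2.0]
gripper_width: 54.2
grasp_force: 64.6
```

```bash
python3 -c "
from h import *
s=arm.read_state();print(s['gripper_width'],s['joints'],yaw(s))
go((646,222,155),(646,222,60),(646,222,34),yw=-33)
"
```

```text
54.23583512836774 [ 0.46  0.46 -0.06 -0.   -1.04  2.11] -32.71111337872256
lin [ 90.39 -31.45   0.46] lin [ 90.49 -31.34  95.46] lin [ 90.52 -31.31 121.46] rot [-0.    0.    0.01] deg -0.3 alt 179.7 q6 2.11
```

>>> arm_command([
  {"grip": 0.2, "linear": [50, -18, 0], "rot": [0, 0, 0]},
  {"grip": 0.2, "linear": [90, -31, 0], "rot": [0, 0, 0]},
  {"grip": 0.2, "linear": [90, -31, 40], "rot": [0, 0, 0]},
  {"grip": 0.2, "linear": [90, -31, 80], "rot": [0, 0, 0]},
  {"grip": 0.2, "linear": [90, -31, 105], "rot": [0, 0, 0]},
  {"grip": 0.2, "linear": [90, -31, 116], "rot": [0, 0, 0]},
  {"grip": 0.2, "linear": [90, -31, 119], "rot": [0, 0, 0]},
  {"grip": 0.2, "linear": [90, -31, 120], "rot": [0, 0, 0]},
  {"grip": 0.2, "linear": [90, -31, 121], "rot": [0, 0, 0]},
])

```text
clock: 13.85
position: [646.9, 220.0, 36.6]
ee_rot: [0.878, 0.479, 0.001, -0.0]
contact_force: [-0.3, 0.2, -1.8]
gripper_width: 55.0
grasp_force: 64.7
```

>>> arm_command([
  {"grip": 0.2, "linear": [0, 0, 1], "rot": [0, 0, 0]},
  {"grip": 0.2, "linear": [0, 0, 2], "rot": [0, 0, 0]},
  {"grip": 0.2, "linear": [0, 0, 3], "rot": [0, 0, 0]},
  {"grip": 0.2, "linear": [0, 0, 3], "rot": [0, 0, 0]},
])

```text
clock: 14.35
position: [646.2, 219.6, 32.2]
ee_rot: [0.878, 0.479, -0.0, -0.0]
contact_force: [0.1, -0.1, -2.2]
gripper_width: 55.3
grasp_force: 64.7
```

>>> arm_command([
  {"grip": 0.2, "linear": [0, 0, 1], "rot": [0, 0, 0]},
  {"grip": 0.2, "linear": [0, 0, 1.5], "rot": [0, 0, 0]},
  {"grip": 0.2, "linear": [0, 0, 1.5], "rot": [0, 0, 0]},
])

```text
clock: 14.72
position: [646.4, 219.7, 31.7]
ee_rot: [0.878, 0.479, 0.0, 0.0]
contact_force: [-2.3, -1.2, 4.6]
gripper_width: 54.5
grasp_force: 65.1
```

>>> arm_command([
  {"grip": 0.75, "linear": [0, 0, 0], "rot": [0, 0, 0]},
  {"grip": 0.9, "linear": [0, 0, 0], "rot": [0, 0, 0]},
  {"grip": 1, "linear": [0, 0, 0], "rot": [0, 0, 0]},
  {"grip": 1, "linear": [0, 0, -40], "rot": [0, 0, 0]},
  {"grip": 1, "linear": [0, 0, -90], "rot": [0, 0, 0]},
  {"grip": 1, "linear": [0, 0, -140], "rot": [0, 0, 0]},
  {"grip": 1, "linear": [-10, -50, -170], "rot": [0, 0, 0.15]},
  {"grip": 1, "linear": [-20, -100, -200], "rot": [0, 0, 0.3]},
  {"grip": 1, "linear": [-30, -150, -218], "rot": [0, 0, 0.45]},
  {"grip": 1, "linear": [-38, -200, -218], "rot": [0, 0, 0.6]},
])

```text
clock: 15.98
position: [456.7, 296.9, 250.9]
ee_rot: [0.981, 0.196, 0.002, -0.001]
contact_force: [0.0, 1.9, -0.6]
gripper_width: 85.1
grasp_force: 0.0
```

>>> arm_command([
  {"grip": 1, "linear": [-15, -55, 0], "rot": [0, 0, 0.15]},
  {"grip": 1, "linear": [-20, -50, 0], "rot": [0, 0, 0.3]},
  {"grip": 1, "linear": [-20, -50, 0], "rot": [0, 0, 0.43]},
  {"grip": 1, "linear": [-20, -50, 0], "rot": [0, 0, 0.43]},
  {"grip": 1, "linear": [-20, -50, 0], "rot": [0, 0, 0.43]},
])

```text
clock: 16.6
position: [419.7, 334.2, 248.8]
ee_rot: [1.0, -0.015, 0.0, -0.0]
contact_force: [-0.7, -0.1, 0.2]
gripper_width: 85.7
grasp_force: 0.0
```

```bash
python3 -c "
from h import *
p,s=look(['jar_a_mid','lidjar_mid'],'w6',dict(jar_a_mid=49,lidjar_mid=41))
t=imaging.get_image('top');save(t,'top2');f=t['frame'][130:260,120:280];cv2.imwrite('pics/top2c.png',cv2.resize(f,None,fx=4,fy=4,interpolation=cv2.INTER_CUBIC)[:,:,::-1])
"
```

```text
pos [419.73 334.17 248.78] yaw -91.67446756685166 t 16.6
jar_a_mid 0.98 [301.1 156.6] [439.42 314.37]
jar_a_mid 0.75 [221.5 236.3] [359.92 396.91]
jar_a_mid 0.74 [307.8 250.8] [341.07 308.7 ]
jar_a_mid 0.66 [184.7   1.8] [573.66 410.93]
```

View pics/w6.png

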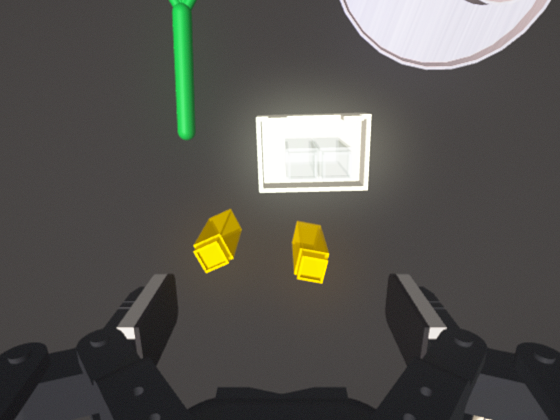

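```bash
python3 -c "
import cv2
f=cv2.imread('pics/w6.png')[100:205,245:385];f=cv2.resize(f,None,fx=5,fy=5,interpolation=cv2.INTER_CUBIC)
g=cv2.cvtColor(f,cv2.COLOR_BGR2GRAY);g=cv2.createCLAHE(3,(4,4)).apply(g)
cv2.imwrite('pics/c6.png',g)"
```

```text
(no output)
```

View pics/c6.png

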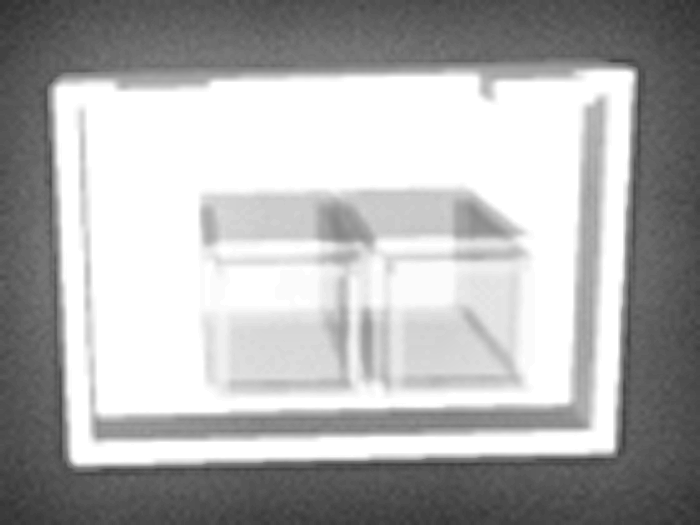

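```bash
python3 -c "
from h import *
s=arm.read_state();p=imaging.get_image('wrist')
f=lambda c:(245+c[0]/5,100+c[1]/5)
B=np.array([at(p,f(c),30,s) for c in [(50,86),(636,70),(613,457),(70,467)]]);print(B,B.mean(0))
for i in range(4): d=B[(i+1)%4]-B[i];print(np.linalg.norm(d),np.degrees(np.arctan2(d[1],d[0])))
for z in (82,94): print(z,[at(p,f(c),z,s) for c in [(213,393),(526,388),(203,250),(527,245)]])
c=B.mean(0)
"
```

```text
[[476.2  357.66]
 [475.68 243.51]
 [397.77 244.75]
 [399.14 357.59]] [437.2  300.88]
114.14725961927054 -90.26282403520607
77.91747522944348 179.09042139205852
112.84539899026791 89.30383498593382
77.06021914052452 0.05360060763799922
82 [array([426.01, 328.05]), array([425.19, 273.03]), array([451.17, 329.12]), array([450.29, 273.54])]
94 [array([428.79, 328.19]), array([428. , 275.3]), array([452.98, 329.22]), array([452.14, 275.78])]
```

>>> arm_command([
  {"grip": 1, "linear": [19, 33, 40], "rot": [0, 0, -0.024]},
  {"grip": 1, "linear": [19, 33, 90], "rot": [0, 0, -0.024]},
  {"grip": 1, "linear": [19, 33, 90], "rot": [0, 0, -0.024]},
  {"grip": 1, "linear": [19, 33, 130], "rot": [0, 0, -0.024]},
  {"grip": 1, "linear": [19, 33, 170], "rot": [0, 0, -0.024]},
  {"grip": 1, "linear": [19, 33, 195], "rot": [0, 0, -0.024]},
  {"grip": 1, "linear": [19, 33, 207], "rot": [0, 0, -0.024]},
  {"grip": 1, "linear": [19, 33, 207], "rot": [0, 0, -0.024]},
  {"grip": 1, "linear": [19, 33, 207], "rot": [0, 0, -0.024]},
])

```text
clock: 17.98
position: [438.5, 301.7, 43.4]
ee_rot: [1.0, -0.003, 0.001, -0.001]
contact_force: [-0.3, 0.7, -0.2]
gripper_width: 85.6
grasp_force: 0.0
```

```bash
python3 -c "
from h import *
p,s=look(['jar_a_mid'],'w7');print(s['contact_force'],s['wrist_torque'])"
```

```text
pos [438.51 301.73  43.39] yaw -90.35191992617104 t 17.975
jar_a_mid 0.89 [246.3 286.1] [437.46 316.64]
[-0.3   0.7  -0.24] [ 0.04 -0.   -0.04]
```

View pics/w7.png

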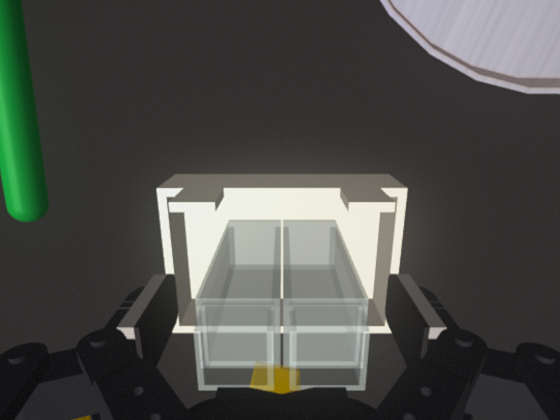

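Pair is centred between the open fingers (columns 198–367). Closing on it.

>>> arm_command([
  {"grip": 1, "linear": [0, 0, 2], "rot": [0, 0, 0]},
  {"grip": 0.8, "linear": [0, 0, 2], "rot": [0, 0, 0]},
  {"grip": 0.7, "linear": [0, 0, 2], "rot": [0, 0, 0]},
  {"grip": 0.5, "linear": [0, 0, 2], "rot": [0, 0, 0]},
  {"grip": 0.3, "linear": [0, 0, 2], "rot": [0, 0, 0]},
  {"grip": 0.3, "linear": [0, 0, 2], "rot": [0, 0, 0]},
  {"grip": 0.3, "linear": [0, 0, 2], "rot": [0, 0, 0]},
])

```text
clock: 18.95
position: [437.8, 300.8, 40.1]
ee_rot: [1.0, -0.003, 0.0, -0.0]
contact_force: [-0.3, -0.3, 3.5]
gripper_width: 55.4
grasp_force: 64.0
```

>>> arm_command([
  {"grip": 0.3, "linear": [0, 0, -15], "rot": [0, 0, 0]},
  {"grip": 0.3, "linear": [0, 0, -40], "rot": [0, 0, 0]},
  {"grip": 0.3, "linear": [0, 0, -75], "rot": [0, 0, 0]},
  {"grip": 0.3, "linear": [0, 0, -110], "rot": [0, 0, 0]},
  {"grip": 0.3, "linear": [10, 10, -125], "rot": [0, 0, 0]},
  {"grip": 0.3, "linear": [20, 40, -125], "rot": [0, 0, 0]},
  {"grip": 0.3, "linear": [40, 85, -125], "rot": [0, 0, 0.05]},
  {"grip": 0.3, "linear": [55, 130, -125], "rot": [0, 0, 0.1]},
  {"grip": 0.3, "linear": [75, 180, -125], "rot": [0, 0, 0.15]},
  {"grip": 0.3, "linear": [95, 230, -125], "rot": [0, 0, 0.2]},
])

```text
clock: 20.2
position: [530.9, 68.4, 165.1]
ee_rot: [0.995, -0.104, -0.0, -0.0]
contact_force: [0.5, 0.4, -2.5]
gripper_width: 55.4
grasp_force: 63.9
```

>>> arm_command([
  {"grip": 0.3, "linear": [25, 50, 0], "rot": [0, 0, 0.05]},
  {"grip": 0.3, "linear": [50, 100, 0], "rot": [0, 0, 0.1]},
  {"grip": 0.3, "linear": [75, 150, 0], "rot": [0, 0, 0.15]},
  {"grip": 0.3, "linear": [100, 200, 0], "rot": [0, 0, 0.2]},
  {"grip": 0.3, "linear": [115, 225, 0], "rot": [0, 0, 0.25]},
  {"grip": 0.3, "linear": [120, 235, 0], "rot": [0, 0, 0.25]},
  {"grip": 0.3, "linear": [120, 235, 0], "rot": [0, 0, 0.25]},
])

```text
clock: 21.08
position: [599.7, -184.7, 164.5]
ee_rot: [0.974, -0.227, -0.001, -0.0]
contact_force: [0.3, 1.0, -2.4]
gripper_width: 55.3
grasp_force: 64.0
```

```bash
python3 -c "
from h import *
p,s=look(['jar_a_mid','tray'],'w8');print(s['gripper_width'],s['joints'])
go((617,-200,120),(617,-200,48),yw=-116.7)"
```

```text
pos [ 599.72 -184.69  164.52] yaw -116.19984071983431 t 21.075
jar_a_mid 0.8 [249.8 286.2] [ 547.35 -130.49]
tray 0.88 [245.2 156.7] [ 636.69 -168.48]
55.34069266249517 [-0.04  0.44 -0.08 -0.   -1.05  1.16]
lin [22.64  7.42 44.95] lin [ 22.67   7.43 116.95] rot [-0.    0.    0.01] deg -0.6 alt 179.4 q6 1.16
```

View pics/w8.png

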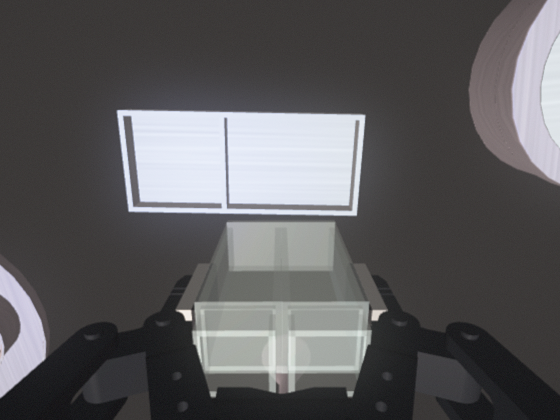

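```bash
python3 -c "
from h import *
s=arm.read_state();p=imaging.get_image('wrist')
W=np.array([at(p,c,20,s) for c in [(118,110.5),(365,115.5),(357,215.5),(129,212.5)]])
c=W.mean(0);print(W,c);A=[]
for i in range(4): d=W[(i+1)%4]-W[i];A+=[np.degrees(np.arctan2(d[1],d[0]))];print(np.linalg.norm(d),A[-1])
a=np.mean([A[0],A[1]-(-90) if A[1]<0 else A[1]-270+0]) if 0 else A[0]
u=(W[1]+W[2]-W[0]-W[3]);u/=np.linalg.norm(u);print('u',u,np.degrees(np.arctan2(u[1],u[0])))
L=c+39*u;S=c-54.5*u;print('L',L,'S',S)
go((*L,120),(*L,48),yw=np.degrees(np.arctan2(u[1],u[0])))"
```

```text
[[ 714.06  -98.88]
 [ 626.59 -268.79]
 [ 553.43 -231.83]
 [ 640.45  -60.43]] [ 633.63 -164.98]
191.09741085544334 -117.2377327918279
81.96783448115013 153.20164866221043
192.2270371942439 63.084749819406106
83.04883920754595 -27.58131072358361
u [-0.46 -0.89] -117.07601631978861
L [ 615.88 -199.71] S [ 658.44 -116.46]
lin [21.42  7.72 45.04] lin [ 21.43   7.73 117.04] rot [-0.    0.    0.02] deg -1.0 alt 179.0 q6 1.16
```

>>> arm_command([
  {"grip": 0.3, "linear": [22, 7.5, 0], "rot": [0, 0, 0.015]},
  {"grip": 0.3, "linear": [22, 7.5, 30], "rot": [0, 0, 0.015]},
  {"grip": 0.3, "linear": [22, 7.5, 65], "rot": [0, 0, 0.015]},
  {"grip": 0.3, "linear": [22, 7.5, 95], "rot": [0, 0, 0.015]},
  {"grip": 0.3, "linear": [22, 7.5, 110], "rot": [0, 0, 0.015]},
  {"grip": 0.3, "linear": [22, 7.5, 117], "rot": [0, 0, 0.015]},
  {"grip": 0.3, "linear": [22, 7.5, 120], "rot": [0, 0, 0.015]},
  {"grip": 0.3, "linear": [22, 7.5, 120], "rot": [0, 0, 0.015]},
])

```text
clock: 22.28
position: [617.3, -201.1, 45.7]
ee_rot: [0.972, -0.234, 0.001, -0.0]
contact_force: [0.3, 0.3, -2.5]
gripper_width: 55.4
grasp_force: 64.1
```

>>> arm_command([
  {"grip": 0.3, "linear": [0, 0, 1], "rot": [0, 0, 0]},
  {"grip": 0.3, "linear": [0, 0, 2], "rot": [0, 0, 0]},
  {"grip": 0.3, "linear": [0, 0, 3], "rot": [0, 0, 0]},
  {"grip": 0.3, "linear": [0, 0, 3], "rot": [0, 0, 0]},
])

```text
clock: 22.78
position: [616.6, -201.1, 41.7]
ee_rot: [0.972, -0.234, -0.0, 0.0]
contact_force: [-0.3, -0.2, -1.4]
gripper_width: 55.1
grasp_force: 64.1
```

>>> arm_command([
  {"grip": 0.3, "linear": [0, 0, 1], "rot": [0, 0, 0]},
  {"grip": 0.3, "linear": [0, 0, 1.5], "rot": [0, 0, 0]},
  {"grip": 0.3, "linear": [0, 0, 1.5], "rot": [0, 0, 0]},
])

```text
clock: 23.15
position: [616.7, -201.1, 40.3]
ee_rot: [0.972, -0.234, -0.0, 0.0]
contact_force: [-0.4, -0.6, -1.9]
gripper_width: 55.5
grasp_force: 64.1
```

>>> arm_command([
  {"grip": 0.3, "linear": [0, 0, 1], "rot": [0, 0, 0]},
  {"grip": 0.3, "linear": [0, 0, 1.5], "rot": [0, 0, 0]},
  {"grip": 0.3, "linear": [0, 0, 1.5], "rot": [0, 0, 0]},
])

```text
clock: 23.52
position: [616.8, -201.1, 40.1]
ee_rot: [0.972, -0.234, 0.0, 0.0]
contact_force: [-1.9, 1.9, 5.7]
gripper_width: 55.3
grasp_force: 64.9
```

>>> arm_command([
  {"grip": 0.7, "linear": [0, 0, 0], "rot": [0, 0, 0]},
  {"grip": 0.78, "linear": [0, 0, 0], "rot": [0, 0, 0]},
  {"grip": 0.85, "linear": [0, 0, 0], "rot": [0, 0, 0]},
  {"grip": 0.85, "linear": [0, 0, -30], "rot": [0, 0, 0]},
  {"grip": 0.9, "linear": [0, 0, -80], "rot": [0, 0, 0]},
  {"grip": 1, "linear": [0, 0, -130], "rot": [0, 0, 0]},
  {"grip": 1, "linear": [-45, 0, -160], "rot": [0, 0, 0]},
  {"grip": 1, "linear": [-100, 0, -180], "rot": [0, 0, 0]},
  {"grip": 1, "linear": [-160, 0, -190], "rot": [0, 0, 0]},
  {"grip": 1, "linear": [-209, 2, -190], "rot": [0, 0, 0]},
])

```text
clock: 24.78
position: [428.2, -107.2, 229.7]
ee_rot: [0.972, -0.234, 0.001, -0.0]
contact_force: [0.5, -0.1, 0.1]
gripper_width: 85.4
grasp_force: 0.0
```

>>> arm_command([
  {"grip": 1, "linear": [0, 0, 0], "rot": [0, 0, 0]},
  {"grip": 1, "linear": [0, 0, 0], "rot": [0, 0, 0]},
])

```text
clock: 25.02
position: [430.2, -107.8, 229.4]
ee_rot: [0.972, -0.233, 0.001, -0.0]
contact_force: [-0.4, 1.3, 0.6]
gripper_width: 85.4
grasp_force: 0.0
```

```bash
python3 -c "
from h import *
p,s=look(['jar_a_mid','funnel_mid'],'w9');print(s['joints'])
go((442,-108,120))"
```

```text
pos [ 430.23 -107.85  229.36] yaw -117.00357710160284 t 25.025
funnel_mid 0.87 [280.3 170.3] [ 439.15 -111.28]
[ 0.12  0.07 -0.41  0.   -1.08  0.98]
lin [ 10.15  -5.3  108.59]
```

View pics/w9.png

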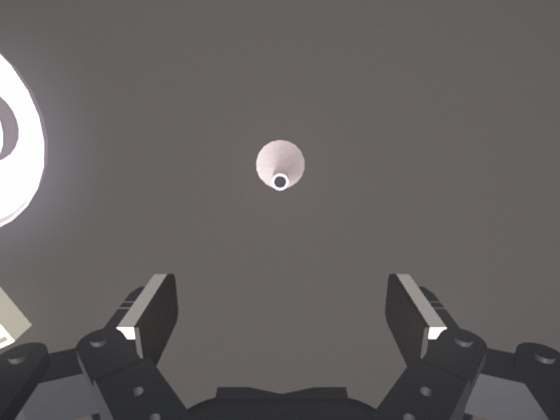

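Funnel spout tip is at (280,181) and base at (280,165), so 8.5 mm ahead and 1 mm to the side of the TCP.

>>> arm_command([
  {"grip": 0.9, "linear": [8.5, -1, 50], "rot": [0, 0, 0]},
  {"grip": 0.8, "linear": [8.5, -1, 100], "rot": [0, 0, 0]},
  {"grip": 0.7, "linear": [8.5, -1, 140], "rot": [0, 0, 0]},
  {"grip": 0.6, "linear": [8.5, -1, 170], "rot": [0, 0, 0]},
  {"grip": 0.6, "linear": [8.5, -1, 184], "rot": [0, 0, 0]},
  {"grip": 0.6, "linear": [8.5, -1, 187], "rot": [0, 0, 0]},
  {"grip": 0.4, "linear": [8.5, -1, 187], "rot": [0, 0, 0]},
  {"grip": 0.2, "linear": [8.5, -1, 187], "rot": [0, 0, 0]},
  {"grip": 0, "linear": [8.5, -1, 187], "rot": [0, 0, 0]},
  {"grip": 0, "linear": [8.5, -1, 187], "rot": [0, 0, 0]},
])

```text
clock: 26.42
position: [438.3, -110.8, 42.5]
ee_rot: [0.972, -0.234, 0.001, -0.0]
contact_force: [1.2, -0.1, 2.1]
gripper_width: 12.3
grasp_force: 58.4
```

>>> arm_command([
  {"grip": 0, "linear": [0, 0, 0], "rot": [0, 0, 0]},
  {"grip": 0, "linear": [0, 0, 0], "rot": [0, 0, 0]},
])

```text
clock: 26.68
position: [438.3, -110.8, 42.5]
ee_rot: [0.972, -0.233, 0.001, -0.0]
contact_force: [-0.9, -0.4, 6.8]
gripper_width: 12.3
grasp_force: 58.5
```

>>> arm_command([
  {"grip": 0, "linear": [0, 0, -30], "rot": [0, 0, 0]},
  {"grip": 0, "linear": [0, 0, -80], "rot": [0, 0, 0]},
  {"grip": 0, "linear": [0, 0, -115], "rot": [0, 0, 0]},
  {"grip": 0, "linear": [40, -25, -118], "rot": [0, 0, 0]},
  {"grip": 0, "linear": [85, -50, -118], "rot": [0, 0, 0]},
  {"grip": 0, "linear": [125, -75, -118], "rot": [0, 0, 0]},
  {"grip": 0, "linear": [155, -95, -118], "rot": [0, 0, 0]},
  {"grip": 0, "linear": [160, -95, -118], "rot": [0, 0, 0]},
  {"grip": 0, "linear": [160, -95, -118], "rot": [0, 0, 0]},
])

```text
clock: 27.8
position: [622.3, -99.0, 158.6]
ee_rot: [0.972, -0.234, -0.001, 0.0]
contact_force: [-0.3, -0.3, -1.1]
gripper_width: 12.3
grasp_force: 58.5
```

```bash
python3 -c "
from h import *
p,s=look(['jar_a_mid','funnel_mid','tray'],'w10');print(s['gripper_width'])
go((658.4,-116.5,120),(658.4,-116.5,50))"
```

```text
pos [622.35 -98.99 158.63] yaw -117.06320995902847 t 27.8
funnel_mid 0.66 [282.  274.4] [566.68 -71.3 ]
funnel_mid 0.27 [ 63.9 310.8] [619.76 106.88]
tray 0.63 [348.9 137.1] [ 635.12 -168.55]
12.250955743386497
lin [40.06 -0.82 40.07] lin [ 40.08  -0.82 110.07]
```

View pics/w10.png

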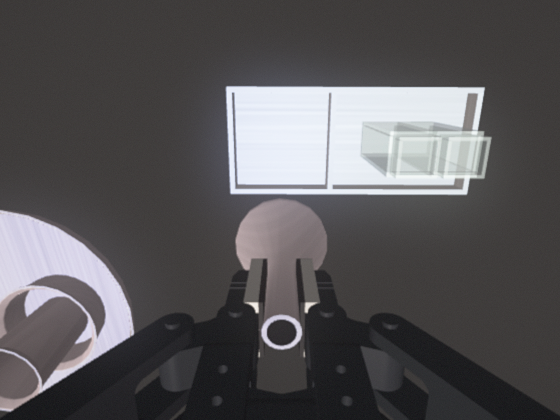

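Jars stand side by side in the right-hand (longer) compartment. The funnel hangs straight and is aligned with the shorter one, columns 235–330.

>>> arm_command([
  {"grip": 0, "linear": [25, -1, 0], "rot": [0, 0, 0]},
  {"grip": 0, "linear": [40, -1, 0], "rot": [0, 0, 0]},
  {"grip": 0, "linear": [40, -1, 40], "rot": [0, 0, 0]},
  {"grip": 0, "linear": [40, -1, 75], "rot": [0, 0, 0]},
  {"grip": 0, "linear": [40, -1, 98], "rot": [0, 0, 0]},
  {"grip": 0, "linear": [40, -1, 106], "rot": [0, 0, 0]},
  {"grip": 0, "linear": [40, -1, 109], "rot": [0, 0, 0]},
  {"grip": 0, "linear": [40, -1, 110], "rot": [0, 0, 0]},
  {"grip": 0, "linear": [40, -1, 110], "rot": [0, 0, 0]},
])

```text
clock: 29.12
position: [660.0, -116.2, 50.9]
ee_rot: [0.972, -0.234, 0.001, -0.0]
contact_force: [-0.2, -0.1, 0.4]
gripper_width: 12.5
grasp_force: 58.4
```

>>> arm_command([
  {"grip": 0, "linear": [0, 0, 1], "rot": [0, 0, 0]},
  {"grip": 0, "linear": [0, 0, 2], "rot": [0, 0, 0]},
  {"grip": 0, "linear": [0, 0, 2], "rot": [0, 0, 0]},
])

```text
clock: 29.5
position: [659.4, -116.2, 47.8]
ee_rot: [0.972, -0.234, -0.0, 0.0]
contact_force: [-0.2, -0.4, -1.0]
gripper_width: 12.6
grasp_force: 58.4
```

>>> arm_command([
  {"grip": 0, "linear": [0, 0, 1], "rot": [0, 0, 0]},
  {"grip": 0, "linear": [0, 0, 1.5], "rot": [0, 0, 0]},
  {"grip": 0, "linear": [0, 0, 1.5], "rot": [0, 0, 0]},
])

```text
clock: 29.88
position: [659.5, -116.2, 46.6]
ee_rot: [0.972, -0.234, 0.0, 0.0]
contact_force: [-1.2, 0.8, 1.3]
gripper_width: 12.5
grasp_force: 58.5
```

>>> arm_command([
  {"grip": 0.2, "linear": [0, 0, 0.5], "rot": [0, 0, 0]},
  {"grip": 0.35, "linear": [0, 0, 0.5], "rot": [0, 0, 0]},
  {"grip": 0.45, "linear": [0, 0, 0], "rot": [0, 0, 0]},
  {"grip": 0.45, "linear": [0, 0, -20], "rot": [0, 0, 0]},
  {"grip": 0.45, "linear": [0, 0, -60], "rot": [0, 0, 0]},
  {"grip": 0.5, "linear": [0, 0, -110], "rot": [0, 0, 0]},
  {"grip": 0.6, "linear": [-50, 0, -170], "rot": [0, 0, 0]},
  {"grip": 0.8, "linear": [-100, 0, -210], "rot": [0, 0, 0]},
  {"grip": 1, "linear": [-140, 0, -240], "rot": [0, 0, 0]},
  {"grip": 1, "linear": [-140, 0, -240], "rot": [0, 0, 0]},
])

```text
clock: 31.12
position: [534.0, -51.7, 291.1]
ee_rot: [0.973, -0.233, 0.004, -0.002]
contact_force: [0.6, 0.0, -0.0]
gripper_width: 85.0
grasp_force: 0.0
```

```bash
python3 -c "
from h import *
p,s=look(['jar_a_mid','funnel_mid','tray'],'w11',dict(jar_a_mid=49,funnel_mid=44,tray=0))
q=imaging.get_image('scene');a=p['frame'];b=cv2.resize(q['frame'][130:360,120:480],None,fx=2,fy=2,interpolation=cv2.INTER_CUBIC)
b=cv2.resize(b,(560,358));a=a[:240]
cv2.imwrite('pics/fin.png',np.vstack([a,b])[:,:,::-1])"
```

```text
pos [533.99 -51.73 291.13] yaw -116.9062035194294 t 31.125
jar_a_mid 0.78 [370.3  25.6] [ 622.2  -191.93]
jar_a_mid 0.39 [395.9  28.1] [ 608.92 -213.17]
funnel_mid 0.78 [283.1  26.3] [ 660.68 -116.82]
tray 0.65 [334.1  31.9] [ 636.9  -167.47]
```

View pics/fin.png

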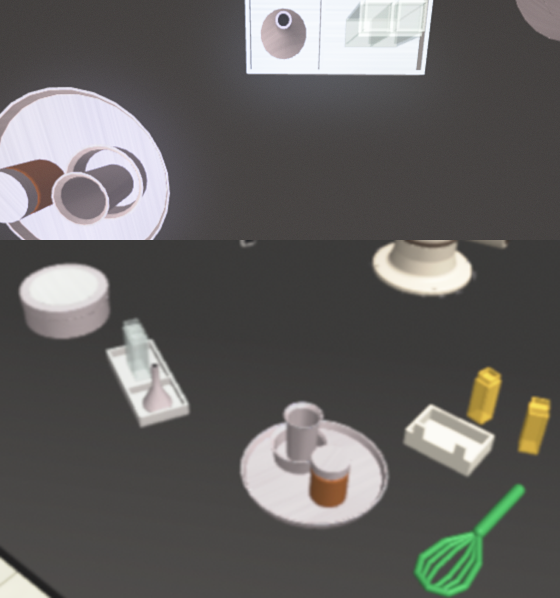

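All is in place: tumbler in the davara, lidded jar beside it on the thali, both jars in the longer compartment and the funnel in the shorter one. The gripper is clear.

```bash
python3 -c "
from bench import job
print(job.job_done())"
```

```text
the job is handed in; nothing more can be done
None
```

Both kits are made up as asked, in the order asked, and the job was handed in at about 31 s on the clock; the last pictures showed everything upright and in place.

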